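Clamp the steel block with the swing strap and cam lever

TASK

Clamp the steel block in its holding fixture: with the outside of a finger push the clamp strap round until it lies over the block against its stop, and then push the cam lever all the way down so that the strap presses on the block. Only push: lift nothing, leave the block seated in its nest and the things round the fixture where they are.

Things in the scene. Friction and masses are not known exactly. Their poses are not given: they have to be found in the camera images.
- fixture: Holding fixture fixed to the bench: dark steel plate 110 (x) x 190 (y) x 14 mm, origin at the centre of its underside, z up. Low aluminium rails (24 mm above the bench) round (0, +35 mm) hold the block. A post 30 mm thick at (0, -55 mm) carries strap and lever. A 10 mm stop pin, 86 mm high, stands at (-18.5, -22 mm), on the -x side of the closed strap.
- pivot (a point): Point on the vertical axis of the post about which strap and lever swing together, 88 mm above the bench (the strap's upper face); its axes are those of the fixture.
- swing (a joint): Angle of strap and lever together about the post, rad: 0 = strap over the block, against the stop, pointing along the fixture's +y; it grows as the strap is swung away, clockwise seen from above (at 1.57 it points along the fixture's +x), to 2.0 at most. Stays where it is left (friction 0.12 N m).
- strap_end (a point): Middle of the upper edge at the strap's free end, 104 mm from the post's axis. A fingertip 70 to 72 mm above the bench clears the block and the rails and catches the strap's side over its full thickness.
- lever (a joint): Cam lever, rad: 0 = raised 0.9 rad (52 degrees) above level, 0.9 = all the way down, level. Stays where it is left (friction 0.25 N m). Moving it down lowers the strap by 6 mm per rad; the pad meets the block at about 0.67, so the last part is stiffer (5 to 10 N on the handle).
- lever_end (a point): Middle of the upper edge at the handle's end. The lever hinges on a level pin on the post's axis 106 mm above the bench and reaches 98 mm from it, opposite to the strap. The last 40 mm are a black plastic bar 20 mm wide, 14 mm thick; when level its top is 113 mm above the bench. Only plate and bench are below it. The fork round the pin is 117 mm high, 28 mm wide.
- block: Plain loose steel block, 52 x 52 x 48 mm, about 1 kg, in the nest; origin at the centre of its underside, its top is 62 mm above the bench. To be left where it is.
- pliers_flat: Flat pliers lying on the bench, 35 x 129 x 11 mm, to be left alone; origin under its centre.
- brass_weight_1: Brass weight with a knob, 32 mm wide, 30 mm high, to be left alone; origin under its centre.
- oil_vial: Square glass vial with a grey cap, 30 x 34 x 64 mm, to be left standing; origin under its centre.
- matchbox: Matchbox, 36 x 52 x 15 mm, to be left alone; origin under its centre.
- pencil_stub: Pencil stub lying on the bench, 88 mm long, 7 mm thick, to be left alone; origin under its centre.
- tin_grey: Round grey tin, 68 mm wide, 43 mm high, to be left alone; origin under its centre.
- strap: Clamp strap, a level steel bar 24 mm wide, 14 mm thick, from 24 mm behind the post's axis to 104 mm before it. Origin on the axis at bench height, y along the strap to its free end. With the lever up its underside is 74 mm above the bench (up to 1 mm less if the lever starts a little down). Below it, 90 mm out, hangs a rubber pad 14 mm wide, 8 mm long; above it a 4 mm nut.

How it is judged:
By the outcome, as a careful person would: the job done as asked, in the order asked, and still so for the second after the job is handed in, with the robot touching nothing.
It also fails if it takes over 48 s, if anything falls off the work surface, if the arm or the gripper's body presses on something with over 40 N, if the wrist force passes 120 N, or if a joint passes its speed limit or range.

ROBOT

A 6-joint arm with a two-finger parallel gripper is mounted at the origin on a cart in front of the work surface, level with it; the furniture and walls round the work are solid. World frame = base frame: x ahead of the robot, y to its left, z up, the work surface at z = 0. Lengths are in m, angles in rad, forces in N, time in s.
With the tool pointing down it reaches from about 0.35 to 0.85 m from the base axis. Payload 8.1 kg.
Tool frame: the origin (TCP) lies midway between the tips of the shut fingers; the grasp point (between the pads) lies 19 mm behind it; z points along the fingers, y is the direction in which the jaws open and shut (so a half turn about z gives the same grasp; the last joint's range is limited). The gripper opens to 93 mm and grips with 3 to 60 N. Pads are 15 mm wide; open, the fingers measure 128 mm over their backs; the gripper's body (75 mm by 188 mm) begins 65 mm behind the grasp point.
Start: joints at [1.17, 0.13, 1.488, -0, 1.523, -0.085], TCP at [0.186, 0.57, 0.219] pointing down, gripper open.
Joint ranges: [-2.96, 2.96], [-0.89, 2.26], [0.02, 2.5], [-1.34, 4.48], [0, 2.73], [-2.66, 2.66]. Speed limits (rad/s): [2.39, 2.39, 2.79, 3.14, 3.14, 3.14].

INTERFACE

Orientations are given as a rotation vector (axis times angle).
In Python, from plant import robot gives the robot as it stands. The module is installed in compiled form; this text tells all that it offers.
- The arm moves only by the shell command python3 -m pendant 'ROWS' [FORCE]. ROWS is JSON, a list of rows, each an object with "translation": the shift along the tool's x, y, z in mm, a list of three; "twist": the turn, a rotation vector about the tool's x, y, z in rad, a list of three; "grip": the opening, from -1 (shut) to 1 (fully open). A call has exactly 10 rows; each row shifts and turns the pose as measured when the row begins, along the tool's axes as they then stand; what a row does not reach is not made up. A row lasts 1/10 s, in which the tool goes at most 50 mm and 8.59 degrees, less where a joint would pass 70% of its speed; a pose out of reach is approached as far as the arm can. A call is refused whole if a number of a shift passes 50 or a number of a turn 0.15, either way. A call with a gripper value outside its range is refused whole. The fingers move at their own pace and stop on an object; FORCE is the grip in N (left out, the last holds). Time passes only in rows, so rows that do not move let the fingers close, or fill a call up. It gives the time, the measured TCP pose, the force and the opening at its end, in the units of the state.
- robot.read_state(): the state, without advancing time (a new reading comes with each control period).
- robot.read_camera(name): name is "scene" or "top" or "wrist"; returns (picture, depth): 480x640x3 uint8, red, green, blue; 480x640 float32, m along the optical axis (not along the pixel's ray), 0 where there is no reading.
- robot.camera_info(name): a dict with "vertical_fov" (degrees; the focal length in pixels is half the picture's height over the tangent of half this angle, whatever the lens; pixels are square), "cx", "cy" (the principal point, pixels), "D" ([k1, k2, p1, p2, k3] as OpenCV has them; the pictures are not rectified), "cam_to_world" (4x4, takes a point from camera to world coordinates). Camera axes: x right, y up, looking along -z (the intrinsics and any distortion apply to the point x, -y, -z); pixel columns grow to the right and rows downward; lengths in m; the calibration is good to about 2 mm. A picture is of the moment at which its call begins: read the wrist's pose just before it. camera_info takes no time and is no camera call; for the wrist camera it gives the pose at the moment of the call.
- robot.close_job(): hands the job in, once; it reports no verdict.
The state is a dict: "t": time; "q": joint angles; "dq": joint speeds; "joint_torque": joint torques, N m; "tool_pos": TCP position; "orientation": TCP orientation; "force": force on the tool from outside, world axes, zero at the start; "wrist_torque": the same for the moment, N m; "opening": finger opening in m.
Only numpy, scipy, OpenCV 4.12 (cv2) and the standard library are available. Lean on these libraries where they do the work, as an engineer would, in place of code of your own. Each camera call takes 0.05 s, during which the arm holds its last target. There are 200 camera calls.

## Working session

There is one attempt and no reset: what is moved stays moved. The work goes in short steps, Python scripts to look and compute and a shell command to move; the robot and the scene stay as the last step left them, time stands still between calls to the robot, and variables do not carry over. Pictures are saved under pics/ and viewed, about 8 in all and at most 12, crops included, and the job is handed in when it is done.

```bash
mkdir -p pics
cat > h.py <<'E'
import numpy as np, cv2
from plant import robot
from scipy.spatial.transform import Rotation as R
def K(i):
    f=240/np.tan(np.radians(i["vertical_fov"])/2)
    return np.array([[f,0,i["cx"]],[0,f,i["cy"]],[0,0,1]]),np.array(i["D"],float)
def cloud(i,d):
    k,D=K(i); v,u=np.mgrid[0:480,0:640]
    p=cv2.undistortPoints(np.stack([u,v],-1).reshape(-1,1,2).astype(np.float64),k,D).reshape(480,640,2)
    c=np.stack([p[...,0]*d,-p[...,1]*d,-d,np.ones_like(d)],-1)
    return (c@np.array(i["cam_to_world"]).T)[...,:3]
def ray(i,u,v,z):
    k,D=K(i);T=np.array(i["cam_to_world"])
    p=cv2.undistortPoints(np.array([[[u,v]]],float),k,D)[0,0]
    r=T[:3,:3]@np.array([p[0],-p[1],-1]);o=T[:3,3]
    return o+r*(z-o[2])/r[2]
E
python3 - <<'E'
from h import *
s=robot.read_state();print(s)
for n in("scene","top"):
    i=robot.camera_info(n);print(i)
    p,d=robot.read_camera(n);np.savez(f"{n}.npz",p=p,d=d)
    cv2.imwrite(f"pics/{n}.png",p[...,::-1])
E
```

```text
{'t': 0.0, 'q': array([ 1.16962108e+00,  1.31172150e-01,  1.48925027e+00, -3.75898860e-06,
        1.52301239e+00, -8.54074370e-02]), 'dq': array([ 0.00083607, -0.00043408, -0.00230168, -0.00102332, -0.00125441,
        0.00081609]), 'joint_torque': array([-1.12396694e-03, -5.59877300e+01, -4.91732097e+01,  7.62393256e-02,
        3.60937533e-02, -2.06216087e-04]), 'tool_pos': array([0.18609078, 0.56981804, 0.21759683]), 'orientation': array([-4.93879106e-01, -3.10208232e+00,  2.80946003e-03]), 'force': array([-1.39376308e-04, -3.57992287e-01, -5.57111420e-01]), 'wrist_torque': array([-0.01777124,  0.04437049, -0.03339847]), 'opening': 0.09311450652425667}
{'vertical_fov': 57.62871110815174, 'cx': 318.08166594465126, 'cy': 229.5623651105916, 'D': array([0.03357074, 0.        , 0.        , 0.        , 0.        ]), 'cam_to_world': array([[ 0.71071891,  0.37361848, -0.59606029,  0.06402714],
       [-0.70309334,  0.34931257, -0.61938718, -0.20678056],
       [-0.02320315,  0.8592962 ,  0.51095172,  0.55489443],
       [ 0.        ,  0.        ,  0.        ,  1.        ]])}
{'vertical_fov': 45.28616120774004, 'cx': 321.2349955814531, 'cy': 235.58166016334877, 'D': array([-0.0265243,  0.       ,  0.       ,  0.       ,  0.       ]), 'cam_to_world': array([[ 0.00663033,  0.99599637, -0.08914742,  0.52057155],
       [-0.99920939,  0.00310412, -0.03963538,  0.30102728],
       [-0.03919997,  0.08933973,  0.99522951,  0.98098542],
       [ 0.        ,  0.        ,  0.        ,  1.        ]])}
```

View pics/scene.png

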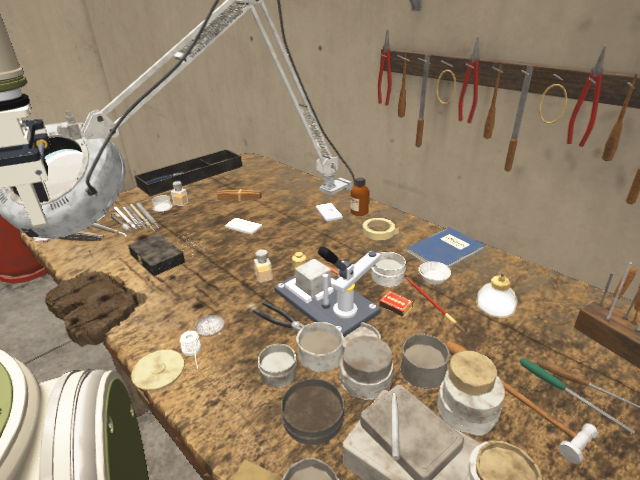

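View pics/top.png

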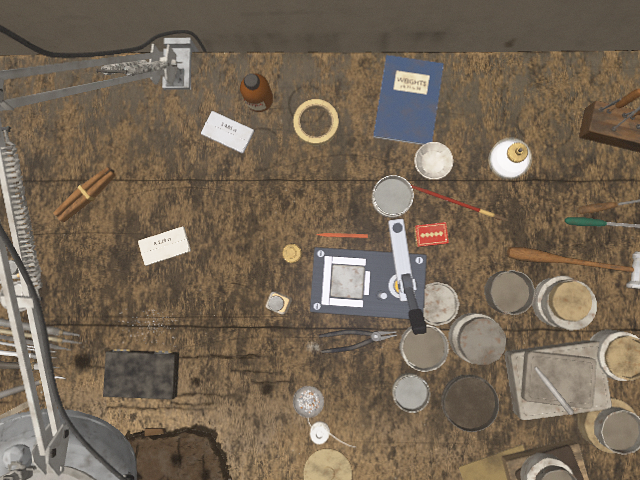

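The top view shows the plate at about (312–425, 248–317). The strap points up in the image (+x) with its end at (398,222), and the lever handle end is at (417,328). The block is at (348,281), the matchbox at (432,234) and the grey tin at (393,196). Next I'll measure these.

Run:
```python
from h import *
z=np.load("top.npz");p,d=z["p"],z["d"];i=robot.camera_info("top");c=cloud(i,d)
cv2.imwrite("pics/topc.png",cv2.resize(p[170:370,260:480],None,fx=3,fy=3,interpolation=cv2.INTER_CUBIC)[...,::-1])
def rect(m,zz,name):
    cs,_=cv2.findContours(m.astype(np.uint8),0,1);k=max(cs,key=cv2.contourArea)
    w=np.array([ray(i,*q[0],zz)[:2] for q in k],np.float32)*1000
    r=cv2.minAreaRect(w);print(name,np.round(r[0]),np.round(r[1]),round(r[2],1))
    return r
roi=np.zeros((480,640),bool);roi[190:345,300:460]=1
hsv=cv2.cvtColor(p,cv2.COLOR_RGB2HSV)
Z=c[...,2]*1000
print("plate z",Z[310,340],"strap z",Z[240,399],"pivot",Z[285,402],"handle",Z[325,418],"block",Z[282,348])
pl=roi&(hsv[...,0]>95)&(hsv[...,0]<135)&(hsv[...,1]>30)&(hsv[...,2]<130)&(d>0)
pl=cv2.morphologyEx((pl).astype(np.uint8),cv2.MORPH_OPEN,np.ones((3,3)))
rect(cv2.morphologyEx(pl,cv2.MORPH_CLOSE,np.ones((25,25))),.014,"plate")
rect(roi&(abs(Z-62)<5)&(np.arange(640)[None]<375),.062,"block")
st=roi&(abs(Z-88)<6)
rect(cv2.morphologyEx(st.astype(np.uint8),cv2.MORPH_OPEN,np.ones((3,3))),.088,"strap")
bl=roi&(p.max(2)<50)&(Z>100)
print("handle n",bl.sum(),np.round(np.median(c[bl],0)*1000),"maxz",Z[bl].max() if bl.any() else 0)
q=c[bl]*1000
if len(q): 
    print(np.round(q[np.argmin(q[:,0])]),np.round(q[np.argmax(q[:,0])]))
# heights map of obstacles: coarse grid of max z
for x in range(640,300,-20):
    print(x,[int(Z[(abs(c[...,0]*1000-x)<10)&(abs(c[...,1]*1000-y)<10)].max(initial=0)) for y in range(380,80,-20)])
```

```text
plate z 14.395294291559058 strap z 87.22391849224309 pivot 116.49355900096192 handle 179.36210722239133 block 61.72208614159014Traceback (most recent call last):
  File "<stdin>", line 15, in <module>
  File "<stdin>", line 5, in rect
ValueError: max() iterable argument is empty
```

View pics/topc.png

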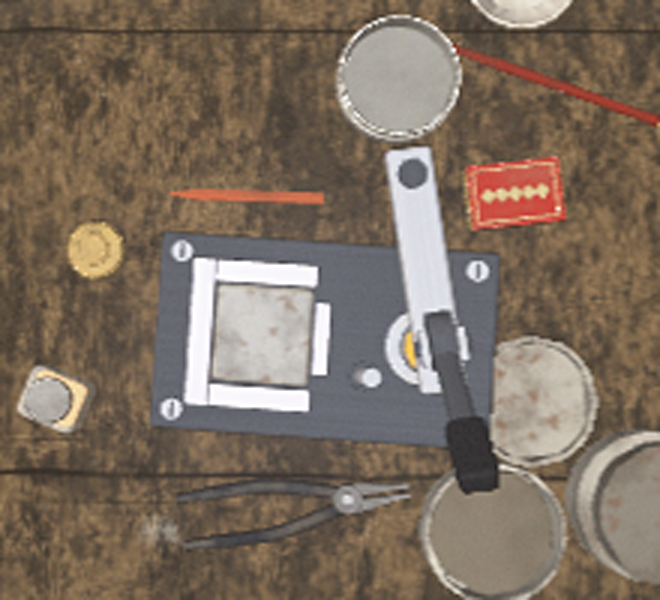

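The crop shows the strap's -y side free for the finger. The tin, 43 mm high, is beyond the strap's end and the matchbox is low to the right. Next: plate and strap geometry.

Run:
```python
from h import *
z=np.load("top.npz");p,d=z["p"],z["d"];i=robot.camera_info("top");c=cloud(i,d)*1000
Z=c[...,2]
def rect(m,zz,name):
    m=cv2.morphologyEx(m.astype(np.uint8),cv2.MORPH_OPEN,np.ones((3,3)))
    cs,_=cv2.findContours(m,0,1);k=max(cs,key=cv2.contourArea)
    w=np.array([ray(i,*q[0],zz)[:2] for q in k],np.float32)*1000
    r=cv2.minAreaRect(w);print(name,np.round(r[0]),np.round(r[1]),round(r[2],1));
    if name=="strap": print(np.round(cv2.boxPoints(r)))
    if name=="plate": print(np.round(cv2.boxPoints(r)))
roi=np.zeros((480,640),bool);roi[190:345,300:440]=1
I=p.astype(int)
print("cols",p[300,395+20],p[312,330],p[325,418],p[240,399])
pl=roi&(I[...,2]-I[...,0]>5)&(p.max(2)<120)&(Z<20)
pl=cv2.morphologyEx(pl.astype(np.uint8),cv2.MORPH_OPEN,np.ones((3,3)))
rect(cv2.morphologyEx(pl,cv2.MORPH_CLOSE,np.ones((41,41))),.014,"plate")
rect(roi&(abs(Z-62)<5)&(np.arange(640)[None]<375),.062,"block")
rect(roi&(abs(Z-88)<6),.088,"strap")
h=roi&(Z>110);q=c[h];q=q[np.argsort(q[:,0])]
for a in np.array_split(q,8): print("lever",np.round(a.mean(0)),np.round(a.max(0)[2]))
for x in range(640,300,-20):
    print(x,[int(Z[(abs(c[...,0]-x)<10)&(abs(c[...,1]-y)<10)].max(initial=0)) for y in range(380,80,-20)])
```

```text
cols [79 80 82] [102 101 111] [49 49 45] [218 220 227]
plate [528. 261.] [187. 107.] 86.3
[[468. 172.]
 [575. 165.]
 [587. 351.]
 [480. 358.]]
block [530. 296.] [52. 52.] 85.7
strap [582. 214.] [91. 24.] 8.3
[[536. 220.]
 [539. 196.]
 [629. 209.]
 [625. 233.]]
lever [463. 198. 180.] 183.0
lever [472. 199. 175.] 185.0
lever [481. 200. 165.] 175.0
lever [492. 201. 151.] 164.0
lever [508. 204. 131.] 144.0
lever [520. 261. 615.] 981.0
lever [523. 235. 378.] 981.0
lever [533. 206. 116.] 121.0
640 [4, 5, 3, 3, 4, 4, 4, 44, 44, 46, 5, 4, 15, 4, 3]
620 [3, 4, 8, 8, 7, 8, 7, 87, 94, 90, 18, 18, 19, 15, 3]
600 [22, 3, 8, 10, 8, 7, 8, 5, 93, 90, 18, 19, 17, 15, 4]
580 [33, 14, 25, 26, 25, 19, 16, 17, 91, 90, 22, 15, 3, 4, 5]
560 [29, 16, 25, 64, 64, 64, 60, 18, 91, 91, 19, 16, 3, 5, 4]
540 [4, 15, 27, 65, 65, 65, 61, 19, 119, 119, 17, 16, 11, 4, 4]
520 [3, 16, 27, 65, 980, 64, 27, 86, 120, 130, 18, 14, 11, 12, 4]
500 [30, 17, 27, 63, 63, 63, 26, 88, 89, 157, 19, 14, 9, 13, 4]
480 [3, 19, 18, 17, 23, 26, 19, 17, 18, 180, 178, 15, 7, 34, 62]
460 [4, 3, 3, 6, 4, 3, 5, 4, 4, 185, 183, 44, 42, 62, 63]
440 [5, 3, 11, 11, 13, 12, 15, 14, 13, 41, 28, 28, 43, 64, 64]
420 [3, 3, 10, 11, 11, 12, 14, 4, 4, 41, 30, 28, 42, 63, 64]
400 [4, 5, 4, 6, 4, 4, 4, 3, 4, 42, 40, 43, 42, 35, 62]
380 [4, 3, 4, 4, 3, 3, 3, 4, 37, 37, 43, 40, 4, 32, 33]
360 [11, 12, 8, 3, 2, 5, 3, 7, 37, 25, 37, 38, 32, 32, 21]
340 [10, 11, 11, 3, 4, 5, 4, 4, 39, 25, 37, 38, 33, 22, 23]
320 [10, 11, 10, 5, 5, 4, 4, 4, 27, 38, 39, 4, 34, 22, 22]
```

Run:
```python
from h import *
for n in("top","scene"):
    z=np.load(n+".npz");p,d=z["p"],z["d"];i=robot.camera_info(n);c=cloud(i,d)*1000
    c=c[d>0];print(n,"rows x, cols y",list(range(850,100,-50)))
    for x in range(100,660,40):
        print(x,[(lambda q:(int(q.min()),int(q.max())) if q.size else 0)((lambda q:q[q>60])(c[(abs(c[...,0]-x)<20)&(abs(c[...,1]-y)<25)][...,2])) for y in range(850,100,-50)])
p,_=robot.read_camera("wrist");cv2.imwrite("pics/w.png",np.hstack([p[...,::-1][::2,::2],np.load("scene.npz")["p"][0:240,0:320,::-1]]))
```

```text
top rows x, cols y [850, 800, 750, 700, 650, 600, 550, 500, 450, 400, 350, 300, 250, 200, 150]
100 [0, 0, 0, 0, 0, 0, 0, 0, 0, 0, 0, 0, 0, 0, 0]
140 [0, 0, 0, 0, 0, 0, 0, 0, 0, 0, 0, 0, 0, 0, 0]
180 [0, 0, 0, 0, 0, 0, 0, 0, 0, 0, 0, 0, 0, 0, 0]
220 [0, 0, 0, 0, 0, 0, 0, 0, 0, 0, 0, 0, 0, 0, 0]
260 [0, 0, 0, (227, 244), (215, 259), (170, 258), (222, 232), 0, 0, 0, 0, 0, 0, 0, 0]
300 [0, 0, 0, (241, 335), (257, 336), (175, 305), (284, 298), 0, 0, 0, 0, 0, 0, 0, 0]
340 [0, 0, (269, 275), (258, 312), (223, 352), (198, 328), 0, 0, 0, 0, 0, 0, 0, 0, 0]
380 [0, 0, 0, (253, 269), (241, 375), (323, 351), 0, 0, 0, 0, 0, 0, 0, 0, 0]
420 [0, 0, 0, 0, (332, 396), (347, 375), 0, 0, 0, 0, 0, 0, 0, 0, 0]
460 [0, 0, 0, 0, (354, 420), (370, 397), 0, 0, 0, 0, 0, 0, 0, (153, 185), 0]
500 [0, 0, 0, 0, (378, 443), (386, 442), 0, 0, 0, (60, 68), 0, (60, 65), (60, 88), (71, 168), 0]
540 [(60, 66), 0, 0, 0, (406, 455), (405, 466), 0, 0, 0, 0, 0, (60, 65), (60, 64), (70, 122), 0]
580 [(60, 64), 0, 0, 0, (428, 452), (427, 477), 0, 0, 0, 0, 0, 0, (76, 89), (76, 91), 0]
620 [0, 0, 0, 0, (452, 460), (444, 491), 0
[... 611 characters left out ...]
), (171, 305), (282, 299), 0, 0, 0, 0, 0, 0, 0, 0]
340 [0, 0, 0, (313, 313), (227, 352), (201, 330), 0, 0, 0, 0, 0, 0, 0, 0, 0]
380 [0, 0, 0, (264, 265), (248, 374), (325, 350), 0, 0, 0, 0, 0, 0, 0, 0, 0]
420 [0, 0, 0, 0, (330, 396), (349, 381), 0, 0, 0, 0, 0, 0, 0, 0, 0]
460 [0, 0, 0, 0, (354, 421), (371, 413), 0, 0, 0, 0, 0, 0, 0, (148, 183), 0]
500 [0, 0, 0, 0, (377, 443), (379, 445), 0, 0, 0, (60, 66), 0, (60, 64), (60, 87), (60, 168), 0]
540 [(61, 65), 0, 0, 0, (399, 464), (401, 466), 0, 0, 0, 0, 0, (60, 64), (60, 63), (60, 120), 0]
580 [0, 0, 0, 0, (438, 485), (423, 505), 0, 0, 0, 0, 0, 0, 0, (74, 90), 0]
620 [0, 0, 0, 0, (458, 488), (446, 505), 0, 0, 0, 0, 0, 0, (86, 91), (67, 93), 0]
```

View pics/w.png

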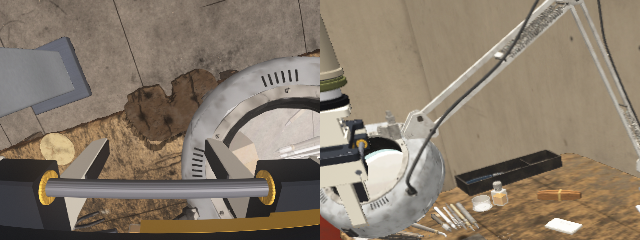

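The ring lamp sits close by the gripper on the +x/+y side, so I leave toward -y first with the gripper closing.

```bash
python3 -m pendant '[{"translation":[-14,-31,0],"twist":[0,0,0],"grip":-1},{"translation":[-14,-31,0],"twist":[0,0,0],"grip":-1},{"translation":[-14,-31,0],"twist":[0,0,0],"grip":-1},{"translation":[-14,-31,0],"twist":[0,0,0],"grip":-1},{"translation":[-14,-31,0],"twist":[0,0,0],"grip":-1},{"translation":[-14,-31,0],"twist":[0,0,0],"grip":-1},{"translation":[-38,-8,0],"twist":[0,0,0],"grip":-1},{"translation":[-38,-8,0],"twist":[0,0,0],"grip":-1},{"translation":[-38,-8,0],"twist":[0,0,0],"grip":-1},{"translation":[-38,-8,0],"twist":[0,0,0],"grip":-1}]' 20
```

```text
t: 1.15
tool_pos: [0.3423, 0.2799, 0.2134]
orientation: [-0.48, -3.102, 0.01]
force: [0.2, 1.1, -0.1]
opening: 0.0177
```

```bash
python3 -m pendant '[{"translation":[-33,0,-4],"twist":[0,0,0],"grip":-1},{"translation":[-33,-2,-2],"twist":[0,0,0],"grip":-1},{"translation":[-33,-2,-2],"twist":[0,0,0],"grip":-1},{"translation":[-33,-2,0],"twist":[0,0,0],"grip":-1},{"translation":[-33,-2,0],"twist":[0,0,0],"grip":-1},{"translation":[-33,-2,0],"twist":[0,0,0],"grip":-1},{"translation":[-33,-2,0],"twist":[0,0,0],"grip":-1},{"translation":[-33,-2,0],"twist":[0,0,0],"grip":-1},{"translation":[-31,-2,0],"twist":[0,0,0],"grip":-1},{"translation":[0,0,0],"twist":[0,0,0.15],"grip":-1}]'
python3 -m pendant '[{"translation":[0,0,0],"twist":[0,0,0.15],"grip":-1},{"translation":[0,0,0],"twist":[0,0,0.15],"grip":-1},{"translation":[0,0,0],"twist":[0,0,0.15],"grip":-1},{"translation":[0,0,0],"twist":[0,0,0.15],"grip":-1},{"translation":[0,0,0],"twist":[0,0,0.15],"grip":-1},{"translation":[0,0,0],"twist":[0,0,0.15],"grip":-1},{"translation":[0,0,0],"twist":[0,0,0.15],"grip":-1},{"translation":[0,0,0],"twist":[0,0,0.15],"grip":-1},{"translation":[0,0,0],"twist":[0,0,0.15],"grip":-1},{"translation":[0,0,0],"twist":[0,0,0.15],"grip":-1}]'
cat >> h.py <<'E'
def rep(target=None,yaw=None):
    s=robot.read_state();M=R.from_rotvec(s["orientation"]).as_matrix()
    print("t",s["t"],"p",np.round(s["tool_pos"]*1000,1),"yaw",round(np.degrees(np.arctan2(M[1,1],M[0,1])),1),"z",np.round(M[:,2],3),"f",np.round(s["force"],1),"q",np.round(s["q"],2))
    if target is not None: print("tool shift mm",np.round(M.T@(np.array(target)-s["tool_pos"]*1000),1))
    if yaw is not None: # tool rotvec to reach pointing-down with given yaw
        a=np.radians(yaw);y=np.array([np.cos(a),np.sin(a),0]);zz=np.array([0,0,-1.]);W=np.stack([np.cross(y,zz),y,zz],1)
        print("twist",np.round(R.from_matrix(M.T@W).as_rotvec(),3))
E
python3 -c "from h import *;rep([616,169,71],-82)"
```

```text
t: 2.15
tool_pos: [0.6311, 0.1643, 0.2163]
orientation: [-0.719, -3.052, 0.014]
force: [-1.3, 0.9, -0.4]
opening: 0.0006
t: 3.15
tool_pos: [0.6298, 0.1621, 0.2092]
orientation: [-2.612, -1.74, 0.032]
force: [0.8, -0.0, -0.5]
opening: 0.0005
t 3.15 p [629.8 162.1 209.2] yaw -22.7 z [-0.019 -0.009 -1.   ] f [ 0.8 -0.  -0.5] q [ 0.18  0.29  1.32 -0.01  1.55  0.57]
tool shift mm [  3.2 -13.5 138.3]
twist [-0.004  0.021  1.036]
```

```bash
python3 -m pendant '[{"translation":[0,0,0],"twist":[0,0.003,0.15],"grip":-1},{"translation":[0,0,0],"twist":[0,0.003,0.15],"grip":-1},{"translation":[0,0,0],"twist":[0,0.003,0.15],"grip":-1},{"translation":[0,0,0],"twist":[0,0.003,0.15],"grip":-1},{"translation":[0,0,0],"twist":[0,0.003,0.15],"grip":-1},{"translation":[0,0,0],"twist":[0,0.003,0.15],"grip":-1},{"translation":[0,0,0],"twist":[0,0.003,0.15],"grip":-1},{"translation":[0,0,30],"twist":[0,0,0],"grip":-1},{"translation":[0,0,30],"twist":[0,0,0],"grip":-1},{"translation":[0,0,20],"twist":[0,0,0],"grip":-1}]'
python3 -c "from h import *;rep([616,169,71],-82)"
```

```text
t: 4.15
tool_pos: [0.6299, 0.1625, 0.1271]
orientation: [-3.133, -0.187, 0.002]
force: [-0.5, -0.3, -0.5]
opening: 0.0006
t 4.15 p [629.9 162.5 127.1] yaw -83.2 z [-0.002  0.003 -1.   ] f [-0.5 -0.3 -0.5] q [0.17 0.32 1.44 0.   1.38 1.62]
tool shift mm [-13.   -8.   56.1]
twist [-0.003  0.001 -0.021]
```

```bash
python3 -m pendant '[{"translation":[-7,0,10],"twist":[0,0,-0.02],"grip":-1},{"translation":[-6,0,15],"twist":[0,0,0],"grip":-1},{"translation":[0,0,15],"twist":[0,0,0],"grip":-1},{"translation":[0,0,12],"twist":[0,0,0],"grip":-1},{"translation":[0,0,4],"twist":[0,0,0],"grip":-1},{"translation":[0,-10,0],"twist":[0,0,0],"grip":-1},{"translation":[0,-8,0],"twist":[0,0,0],"grip":-1},{"translation":[0,0,0],"twist":[0,0,0],"grip":-1},{"translation":[0,0,0],"twist":[0,0,0],"grip":-1},{"translation":[0,0,0],"twist":[0,0,0],"grip":-1}]'
python3 - <<'E'
from h import *
rep([611.9-3,184.8,71],-82)
p,_=robot.read_camera("scene");cv2.imwrite("pics/s2.png",cv2.resize(p[200:360,220:440],None,fx=3,fy=3)[...,::-1])
E
```

```text
t: 5.15
tool_pos: [0.612, 0.1808, 0.0643]
orientation: [-3.131, -0.22, 0.011]
force: [-0.5, 0.0, 0.6]
opening: 0.0005
t 5.15 p [612.  180.8  64.3] yaw -82.0 z [-0.007  0.002 -1.   ] f [-0.5  0.   0.6] q [0.2  0.35 1.52 0.   1.28 1.63]
tool shift mm [-2.6 -4.4 -6.6]
twist [-0.003  0.007  0.   ]
```

View pics/s2.png

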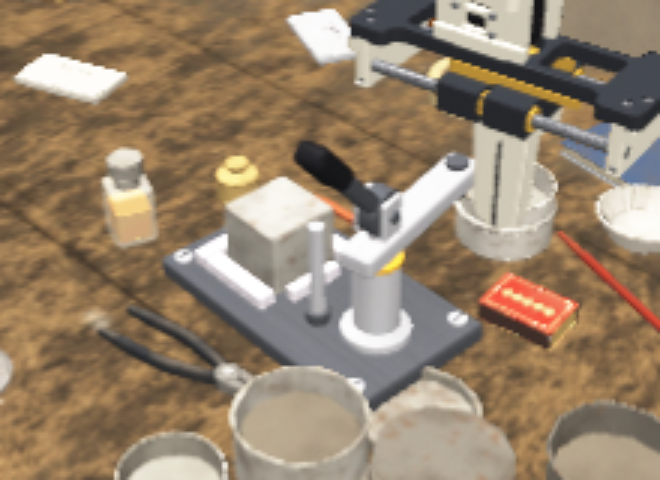

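```bash
python3 -m pendant '[{"translation":[-2,0,-7],"twist":[0,0.004,0],"grip":-1},{"translation":[-1,-3,-1],"twist":[0,0,0],"grip":-1},{"translation":[2.6,-8.6,-0.7],"twist":[0,0,-0.1],"grip":-1},{"translation":[2.6,-8.6,-0.7],"twist":[0,0,-0.1],"grip":-1},{"translation":[2.6,-8.6,-0.7],"twist":[0,0,-0.1],"grip":-1},{"translation":[2.6,-8.6,-0.7],"twist":[0,0,-0.1],"grip":-1},{"translation":[2.6,-8.6,-0.7],"twist":[0,0,-0.1],"grip":-1},{"translation":[0,0,-0.7],"twist":[0,0,0],"grip":-1},{"translation":[0,0,-0.7],"twist":[0,0,0],"grip":-1},{"translation":[0,0,-0.5],"twist":[0,0,0],"grip":-1}]'
cat >> h.py <<'E'
PIV=np.array([524.5,206.]);
def pol():
    s=robot.read_state();M=R.from_rotvec(s["orientation"]).as_matrix();r=s["tool_pos"][:2]*1000-PIV
    n=-M[:2,1];u=M[:2,0];print("along u",round(r@u,1),"n",round(r@n,1),"swing if touching",np.radians(86.3)-np.arctan2(u[1],u[0]))
E
python3 -c "from h import *;rep();pol()"
```

```text
t: 6.2
tool_pos: [0.6077, 0.2267, 0.0821]
orientation: [-2.976, -1.004, -0.004]
force: [0.4, 0.6, -0.4]
opening: 0.0005
t 6.2 p [607.7 226.7  82.1] yaw -52.7 z [ 0.002  0.002 -1.   ] f [ 0.4  0.6 -0.4] q [0.28 0.35 1.48 0.   1.3  1.2 ]
along u 78.7 n -33.9 swing if touching 0.8556579404552874
```

```bash
python3 -m pendant '[{"translation":[2,2,6],"twist":[0,0,0],"grip":-1},{"translation":[2,0,5],"twist":[0,0,0],"grip":-1},{"translation":[0,0,0],"twist":[0,0,0],"grip":-1},{"translation":[0,-4,0],"twist":[0,0,0],"grip":-1},{"translation":[2.6,-8.6,0],"twist":[0,0,-0.1],"grip":-1},{"translation":[2.6,-8.6,0],"twist":[0,0,-0.1],"grip":-1},{"translation":[2.6,-8.6,0],"twist":[0,0,-0.1],"grip":-1},{"translation":[2.6,-8.6,0],"twist":[0,0,-0.1],"grip":-1},{"translation":[0,0,0],"twist":[0,0,0],"grip":-1},{"translation":[0,0,0],"twist":[0,0,0],"grip":-1}]'
python3 - <<'E'
from h import *
rep();pol()
p,_=robot.read_camera("scene");cv2.imwrite("pics/s3.png",cv2.resize(p[200:360,220:440],None,fx=3,fy=3)[...,::-1])
E
```

```text
t: 7.2
tool_pos: [0.5937, 0.2616, 0.07]
orientation: [2.713, 1.58, 0.007]
force: [-0.0, -0.8, -0.2]
opening: 0.0009
t 7.2 p [593.7 261.6  70. ] yaw -29.6 z [ 0.005  0.001 -1.   ] f [-0.  -0.8 -0.2] q [ 0.34  0.36  1.49 -0.    1.28  0.85]
along u 82.5 n -32.8 swing if touching 0.45152958854889214
```

View pics/s3.png

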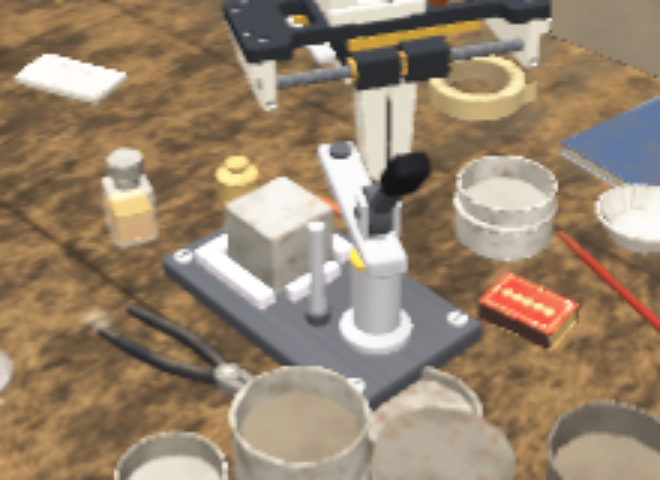

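The strap is swinging as planned, and the lever handle now points to +x/-y. About 0.5 rad remains.

```bash
python3 -m pendant '[{"translation":[2.6,-8.6,-1],"twist":[0,0,-0.1],"grip":-1},{"translation":[2.6,-8.6,0],"twist":[0,0,-0.1],"grip":-1},{"translation":[2.6,-8.6,0],"twist":[0,0,-0.1],"grip":-1},{"translation":[2.6,-8.6,0],"twist":[0,0,-0.1],"grip":-1},{"translation":[1,-4,0],"twist":[0,0,-0.05],"grip":-1},{"translation":[0,-2,0],"twist":[0,0,0],"grip":-1},{"translation":[0,-1,0],"twist":[0,0,0],"grip":-1},{"translation":[0,0,0],"twist":[0,0,0],"grip":-1},{"translation":[0,0,0],"twist":[0,0,0],"grip":-1},{"translation":[0,0,0],"twist":[0,0,0],"grip":-1}]'
python3 - <<'E'
from h import *
rep();pol()
E
```

```text
t: 8.25
tool_pos: [0.5619, 0.283, 0.0718]
orientation: [2.299, 2.133, 0.013]
force: [-0.2, 0.6, -0.3]
opening: 0.0002
t 8.25 p [561.9 283.   71.8] yaw -4.3 z [ 0.01   0.002 -1.   ] f [-0.2  0.6 -0.3] q [ 0.39  0.31  1.56 -0.    1.26  0.46]
along u 79.6 n -31.6 swing if touching 0.010049173748296614
```

```bash
python3 -m pendant '[{"translation":[0,-1,0],"twist":[0,0.005,-0.01],"grip":-1},{"translation":[0,-1,0],"twist":[0,0,0],"grip":-1},{"translation":[0,-1,0],"twist":[0,0,0],"grip":-1},{"translation":[0,-1,0],"twist":[0,0,0],"grip":-1},{"translation":[0,-0.5,0],"twist":[0,0,0],"grip":-1},{"translation":[0,-0.5,0],"twist":[0,0,0],"grip":-1},{"translation":[0,0,0],"twist":[0,0,0],"grip":-1},{"translation":[0,0,0],"twist":[0,0,0],"grip":-1},{"translation":[0,0,0],"twist":[0,0,0],"grip":-1},{"translation":[0,0,0],"twist":[0,0,0],"grip":-1}]'
python3 - <<'E'
from h import *
rep();pol()
p,d=robot.read_camera("top");i=robot.camera_info("top");c=cloud(i,d)*1000
m=(abs(c[...,2]-87)<5)&(abs(c[...,0]-527)<35)&(c[...,1]>225)&(c[...,1]<315)
for y in range(240,312,10):
    k=c[m&(abs(c[...,1]-y)<5)];print(y,len(k),np.round(k[:,0].min(initial=999),1),np.round(k[:,0].max(initial=0),1))
print("expected axis x at y=280:",524.5+74*.0645)
cv2.imwrite("pics/t4.png",cv2.resize(p[170:370,260:480],None,fx=3,fy=3)[...,::-1])
E
```

```text
t: 9.25
tool_pos: [0.5575, 0.2835, 0.072]
orientation: [2.291, 2.146, 0.022]
force: [1.6, 0.3, -1.1]
opening: 0.0005
t 9.25 p [557.5 283.5  72. ] yaw -3.7 z [ 0.012  0.008 -1.   ] f [ 1.6  0.3 -1.1] q [0.39 0.29 1.57 0.   1.26 0.45]
along u 79.5 n -27.9 swing if touching 0.00040262290165249404
240 0 999.0 0.0
250 0 999.0 0.0
260 0 999.0 0.0
270 0 999.0 0.0
280 0 999.0 0.0
290 0 999.0 0.0
300 0 999.0 0.0
310 0 999.0 0.0
expected axis x at y=280: 529.273
```

View pics/t4.png

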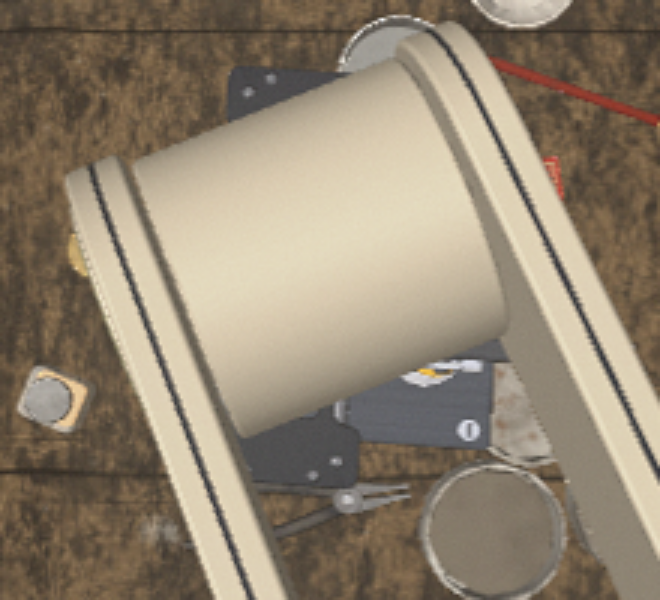

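The arm hides the strap in the top view. Force is just starting to rise, so I push gently until the stop answers.

```bash
python3 -m pendant '[{"translation":[0,-1,0],"twist":[0,0,0],"grip":-1},{"translation":[0,-1,0],"twist":[0,0,0],"grip":-1},{"translation":[0,-1,0],"twist":[0,0,0],"grip":-1},{"translation":[0,-1,0],"twist":[0,0,0],"grip":-1},{"translation":[0,-1,0],"twist":[0,0,0],"grip":-1},{"translation":[0,-1,0],"twist":[0,0,0],"grip":-1},{"translation":[0,0,0],"twist":[0,0,0],"grip":-1},{"translation":[0,0,0],"twist":[0,0,0],"grip":-1},{"translation":[0,0,0],"twist":[0,0,0],"grip":-1},{"translation":[0,0,0],"twist":[0,0,0],"grip":-1}]'
python3 - <<'E'
from h import *
rep();pol()
E
```

```text
t: 10.3
tool_pos: [0.5572, 0.2835, 0.0724]
orientation: [2.287, 2.14, 0.038]
force: [2.5, 0.8, -0.4]
opening: 0.0003
t 10.3 p [557.2 283.5  72.4] yaw -3.8 z [ 0.024  0.009 -1.   ] f [ 2.5  0.8 -0.4] q [ 0.39  0.28  1.59 -0.    1.24  0.46]
along u 79.5 n -27.4 swing if touching 0.001644810586959533
```

```bash
python3 -m pendant '[{"translation":[0,-3,0],"twist":[0,0.02,0],"grip":-1},{"translation":[0,-4,0],"twist":[0,0,0],"grip":-1},{"translation":[0,-4,0],"twist":[0,0,0],"grip":-1},{"translation":[0,-4,0],"twist":[0,0,0],"grip":-1},{"translation":[0,-4,0],"twist":[0,0,0],"grip":-1},{"translation":[0,-4,0],"twist":[0,0,0],"grip":-1},{"translation":[0,-4,0],"twist":[0,0,0],"grip":-1},{"translation":[0,-4,0],"twist":[0,0,0],"grip":-1},{"translation":[0,-4,0],"twist":[0,0,0],"grip":-1},{"translation":[0,-4,0],"twist":[0,0,0],"grip":-1}]'
python3 - <<'E'
from h import *
rep();pol()
E
```

```text
t: 11.3
tool_pos: [0.5564, 0.283, 0.0791]
orientation: [2.267, 2.107, 0.163]
force: [18.8, 1.6, -8.8]
opening: 0.0005
t 11.3 p [556.4 283.   79.1] yaw -4.3 z [ 0.106  0.04  -0.994] f [18.8  1.6 -8.8] q [ 0.39  0.19  1.69 -0.    1.15  0.46]
along u 79.0 n -25.9 swing if touching 0.006052634545475222
```

The reaction is 18.8 N with almost no motion, so the strap is against its stop. Next I back off, straighten and rise.

```bash
python3 -m pendant '[{"translation":[0,8,0],"twist":[0,0,0],"grip":-1},{"translation":[0,10,0],"twist":[0,0,0],"grip":-1},{"translation":[0,10,0],"twist":[0.05,0,0],"grip":-1},{"translation":[0,5,-15],"twist":[0.05,0,0],"grip":-1},{"translation":[0,0,-35],"twist":[0,0,0],"grip":-1},{"translation":[0,0,-40],"twist":[0,0,0],"grip":-1},{"translation":[0,0,-40],"twist":[0,0,0],"grip":-1},{"translation":[0,0,-20],"twist":[0,0,0],"grip":-1},{"translation":[0,0,0],"twist":[0,0,0],"grip":-1},{"translation":[0,0,0],"twist":[0,0,0],"grip":-1}]'
python3 - <<'E'
from h import *
rep([518.5,119,200],-4)
p,d=robot.read_camera("scene");i=robot.camera_info("scene");c=cloud(i,d)*1000
cv2.imwrite("pics/s5.png",cv2.resize(p[200:360,220:440],None,fx=3,fy=3)[...,::-1])
m=(abs(c[...,2]-88)<3)&(c[...,1]>225)&(c[...,1]<320)&(abs(c[...,0]-530)<40)
q=c[m];print(len(q),q.mean(0),cv2.minAreaRect(q[:,:2].astype(np.float32)))
b=(p.max(2)<45)&(c[...,2]>100)&(abs(c[...,0]-520)<60)&(c[...,1]<200)&(c[...,1]>90);q=c[b]
print(len(q),np.round(q.mean(0)),np.round(q.min(0)),np.round(q.max(0)))
E
```

```text
t: 12.3
tool_pos: [0.5869, 0.2711, 0.2324]
orientation: [-2.266, -2.113, -0.032]
force: [-0.1, 0.4, -0.4]
opening: 0.0006
t 12.3 p [586.9 271.1 232.4] yaw -4.0 z [-0.014  0.046 -0.999] f [-0.1  0.4 -0.4] q [0.33 0.25 1.33 0.05 1.56 0.39]
tool shift mm [-157.8  -57.2   26.4]
twist [-0.017 -0.045  0.   ]
327 [524.2062869  262.13111947  87.80717719] ((526.7064819335938, 265.4333190917969), (83.84964752197266, 34.16208267211914), 76.9591064453125)
170 [514. 149. 171.] [510. 136. 148.] [526. 170. 183.]
```

View pics/s5.png

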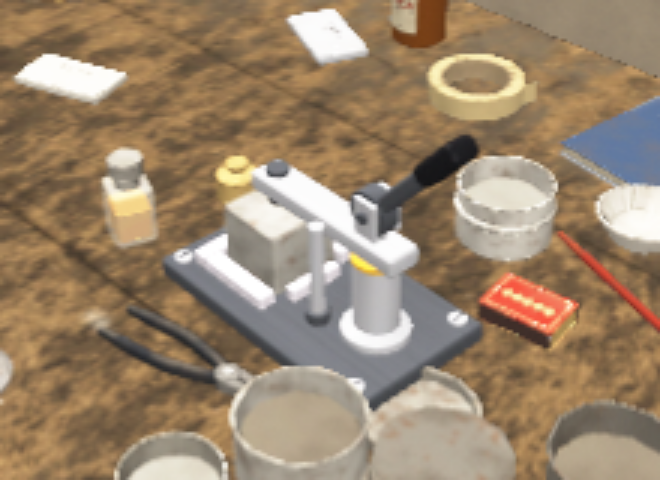

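The scene view shows the strap lying over the block against the pin, with the nut at about (278,168), and the raised lever pointing to -y with its end at about (465,145). Next I move above the handle.

```bash
python3 -m pendant '[{"translation":[-18,-9,0],"twist":[-0.01,-0.03,0],"grip":-1},{"translation":[-18,-9,0],"twist":[-0.01,-0.02,0],"grip":-1},{"translation":[-18,-9,0],"twist":[0,0,0],"grip":-1},{"translation":[-18,-9,0],"twist":[0,0,0],"grip":-1},{"translation":[-18,-10,0],"twist":[0,0,0],"grip":-1},{"translation":[-16,-10,0],"twist":[0,0,0],"grip":-1},{"translation":[0,0,0],"twist":[0,0,0],"grip":-1},{"translation":[0,0,0],"twist":[0,0,0],"grip":-1},{"translation":[0,0,0],"twist":[0,0,0],"grip":-1},{"translation":[0,0,0],"twist":[0,0,0],"grip":-1}]'
python3 - <<'E'
from h import *
rep([521.8,164.4,195],-3.7)
E
```

```text
t: 13.35
tool_pos: [0.5126, 0.1659, 0.2111]
orientation: [-2.287, -2.14, 0.047]
force: [-0.2, 1.2, -0.4]
opening: 0.0008
t 13.35 p [512.6 165.9 211.1] yaw -3.8 z [-0.028 -0.014 -1.   ] f [-0.2  1.2 -0.4] q [ 0.22  0.    1.64 -0.01  1.53  0.29]
tool shift mm [-0.6  9.7 15.9]
twist [-0.027  0.016 -0.002]
```

```bash
python3 -m pendant '[{"translation":[0,5,0],"twist":[-0.02,0.01,0],"grip":-1},{"translation":[0,5,3],"twist":[-0.01,0.005,0],"grip":-1},{"translation":[0,0,8],"twist":[0,0,0],"grip":-1},{"translation":[0,0,8],"twist":[0,0,0],"grip":-1},{"translation":[0,0,0],"twist":[0,0,0],"grip":-1},{"translation":[0,0,0],"twist":[0,0,0],"grip":-1},{"translation":[0,0,0],"twist":[0,0,0],"grip":-1},{"translation":[0,0,0],"twist":[0,0,0],"grip":-1},{"translation":[0,0,0],"twist":[0,0,0],"grip":-1},{"translation":[0,0,0],"twist":[0,0,0],"grip":-1}]'
python3 - <<'E'
from h import *
rep([521.8,164.4,180],-3.7)
p,d=robot.read_camera("scene")
cv2.imwrite("pics/s6.png",cv2.resize(p[180:320,270:450],None,fx=4,fy=4)[...,::-1])
E
```

```text
t: 14.35
tool_pos: [0.5241, 0.1665, 0.1898]
orientation: [2.29, 2.146, 0.007]
force: [0.1, -1.1, -0.3]
opening: 0.0006
t 14.35 p [524.1 166.5 189.8] yaw -3.7 z [ 0.006  0.    -1.   ] f [ 0.1 -1.1 -0.3] q [ 0.21  0.    1.67 -0.    1.46  0.28]
tool shift mm [-2.3 -2.2  9.8]
twist [ 0.006 -0.001 -0.   ]
```

View pics/s6.png

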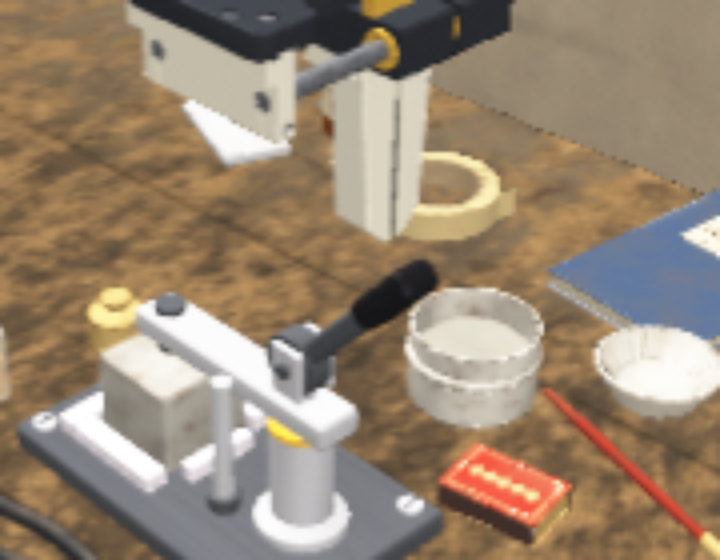

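The finger tips are just above the handle at about (400,235). Next I follow the lever's arc.

```bash
python3 -m pendant '[{"translation":[-2,-2,6],"twist":[0,0,0],"grip":-1},{"translation":[0,0,4],"twist":[0,0,0],"grip":-1},{"translation":[-6,0,6],"twist":[0,0,0],"grip":-1},{"translation":[-6,0,7],"twist":[0,0,0],"grip":-1},{"translation":[-5,0,7],"twist":[0,0,0],"grip":-1},{"translation":[-5,0,8],"twist":[0,0,0],"grip":-1},{"translation":[-4,0,8],"twist":[0,0,0],"grip":-1},{"translation":[0,0,0],"twist":[0,0,0],"grip":-1},{"translation":[0,0,0],"twist":[0,0,0],"grip":-1},{"translation":[0,0,0],"twist":[0,0,0],"grip":-1}]'
python3 - <<'E'
from h import *
rep([519.8,133,146.7],-3.7);pol()
p,d=robot.read_camera("scene")
cv2.imwrite("pics/s7.png",cv2.resize(p[180:320,270:450],None,fx=4,fy=4)[...,::-1])
E
```

```text
t: 15.4
tool_pos: [0.5211, 0.1356, 0.1404]
orientation: [2.29, 2.144, 0.01]
force: [0.7, -0.6, 1.4]
opening: 0.0006
t 15.4 p [521.1 135.6 140.4] yaw -3.8 z [ 0.008  0.001 -1.   ] f [ 0.7 -0.6  1.4] q [ 0.16  0.01  1.76 -0.    1.36  0.23]
tool shift mm [-2.7 -1.  -6.3]
twist [ 0.008 -0.001 -0.001]
along u -70.5 n -1.2 swing if touching 0.0012685779908356842
```

View pics/s7.png

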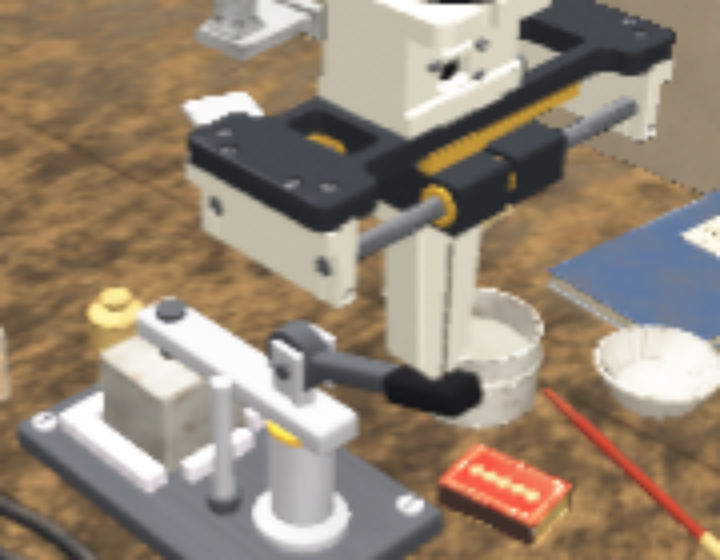

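The lever is following, at about 0.3 rad above level. I continue down and then press to the stop.

```bash
python3 -m pendant '[{"translation":[-3,0,8],"twist":[0,0,0],"grip":-1},{"translation":[-2,0,8],"twist":[0,0,0],"grip":-1},{"translation":[-1,0,6],"twist":[0,0,0],"grip":-1},{"translation":[0,0,5],"twist":[0,0,0],"grip":-1},{"translation":[0,0,4],"twist":[0,0,0],"grip":-1},{"translation":[0,0,4],"twist":[0,0,0],"grip":-1},{"translation":[0,0,4],"twist":[0,0,0],"grip":-1},{"translation":[0,0,4],"twist":[0,0,0],"grip":-1},{"translation":[0,0,4],"twist":[0,0,0],"grip":-1},{"translation":[0,0,4],"twist":[0,0,0],"grip":-1}]'
python3 - <<'E'
from h import *
rep(None,-3.7);pol()
E
```

```text
t: 16.45
tool_pos: [0.5223, 0.1286, 0.1119]
orientation: [2.285, 2.143, 0.011]
force: [-21.6, -4.6, 38.4]
opening: 0.0003
t 16.45 p [522.3 128.6 111.9] yaw -3.7 z [ 0.011 -0.002 -1.   ] f [-21.6  -4.6  38.4] q [ 0.15  0.03  1.79 -0.    1.31  0.21]
twist [0.012 0.001 0.001]
along u -77.4 n -2.7 swing if touching -0.000682816354231397
```

The tip is at z=112 mm with 38 N, so the lever is level and on its stop. I retreat upward and back.

```bash
python3 -m pendant '[{"translation":[0,0,-4],"twist":[0,0,0],"grip":-1},{"translation":[0,0,-15],"twist":[0,0,0],"grip":-1},{"translation":[0,0,-30],"twist":[0,0,0],"grip":-1},{"translation":[0,0,-40],"twist":[0,0,0],"grip":-1},{"translation":[0,-20,-30],"twist":[0,0,0],"grip":-1},{"translation":[0,-40,-5],"twist":[0,0,0],"grip":-1},{"translation":[0,-40,-5],"twist":[0,0,0],"grip":-1},{"translation":[0,-20,-5],"twist":[0,0,0],"grip":-1},{"translation":[0,0,0],"twist":[0,0,0],"grip":-1},{"translation":[0,0,0],"twist":[0,0,0],"grip":-1}]'
python3 - <<'E'
from h import *
rep()
I={}
for n in("top","scene"):
    p,d=robot.read_camera(n);i=robot.camera_info(n);c=cloud(i,d)*1000;Z=c[...,2]
    I[n]=p
    lev=(Z>100)&(Z<130)&(abs(c[...,0]-522)<40)&(c[...,1]>90)&(c[...,1]<185);q=c[lev]
    print(n,"lever",len(q),np.round(q.mean(0),1) if len(q) else "", np.round(q.min(0)) if len(q) else "",np.round(np.percentile(q[:,2],[50,95]),1) if len(q) else "")
    st=(Z>78)&(Z<90)&(abs(c[...,0]-528)<30)&(c[...,1]>225)&(c[...,1]<320);q=c[st]
    print("strap",len(q),np.round(np.median(q,0),1) if len(q) else "",cv2.minAreaRect(q[:,:2].astype(np.float32)) if len(q) else "")
    b=(abs(Z-62)<4)&(abs(c[...,0]-530)<45)&(abs(c[...,1]-296)<45);q=c[b]
    print("block",len(q),cv2.minAreaRect(q[:,:2].astype(np.float32)) if len(q) else "")
o=np.hstack([cv2.resize(I["scene"][200:360,220:440],(400,291)),cv2.resize(I["top"][170:370,260:480],(400,291))])
cv2.imwrite("pics/fin.png",o[...,::-1])
E
```

```text
t: 17.45
tool_pos: [0.3967, 0.1374, 0.2507]
orientation: [2.287, 2.145, 0.012]
force: [0.7, -0.5, 0.6]
opening: 0.0005
t 17.45 p [396.7 137.4 250.7] yaw -3.7 z [ 0.01   0.001 -1.   ] f [ 0.7 -0.5  0.6] q [ 0.21 -0.4   1.91 -0.    1.62  0.28]
top lever 542 [520.5 142.7 111.4] [510. 109. 103.] [111.5 114.4]
strap 862 [528.1 265.2  82.6] ((523.2763061523438, 267.30535888671875), (84.7309341430664, 34.55400085449219), 86.3649673461914)
block 623 ((530.4605102539062, 295.21453857421875), (51.73012924194336, 51.66354751586914), 86.05032348632812)
scene lever 448 [516.7 138.5 110.3] [508. 107. 100.] [111.5 114.4]
strap 397 [523.6 263.2  83.2] ((526.6448364257812, 266.78302001953125), (85.02884674072266, 34.17336654663086), 75.89859008789062)
block 231 ((515.3768920898438, 294.1978759765625), (52.01820755004883, 24.00905418395996), 86.61402893066406)
```

View pics/fin.png

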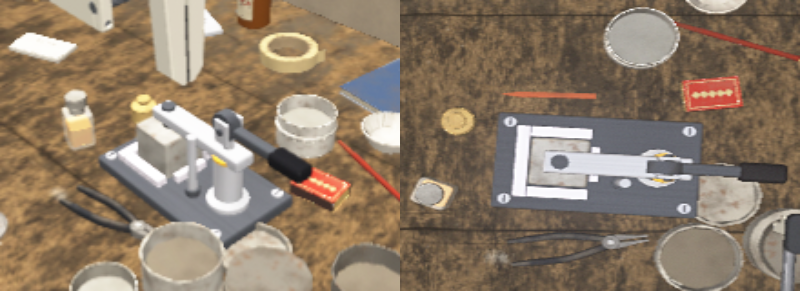

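The strap is over the block: x is 528.1 against 528.3 expected. Its top is at 82.6 mm, which is 88 − 5.4 for lever 0.9. The lever is level, with its surface at about 112–114 mm. The block is at (530,295), as at the start.

```bash
python3 -c "from plant import robot;robot.close_job()"
```

```text
the job is handed in; nothing more can be done
```

The steel block is clamped and the job is handed in, at about 17.5 s of the 48 s allowed. With the outside of the shut fingers I pushed the strap round until the stop pushed back (about 19 N). I then pressed the cam lever along its arc down to its stop (about 38 N vertical) and withdrew.

**Last checks, with the robot clear:**
- **Strap:** it lies on the fixture's axis, at x = 528.1 mm against 528.3 mm expected. Its top is at 82.6 mm, the height expected with the lever fully down (0.9 rad).
- **Lever:** it looks level, with its upper surface at about 112–114 mm against the 113 mm given.
- **Block:** it is at (530, 295) mm against (530, 296) mm at the start, within measurement error and the same way round.
- **Things round the fixture:** they look unmoved in the last pictures; I did not measure each one.

**Disagreements:**
- During the strap push the tips rose to 82 mm for a moment instead of 70–72 mm. I lowered them before going on.
- The scene camera put the strap and lever about 4 mm nearer in x than the top camera. It sees the sides of the parts, so I relied on the top view.

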